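# Lock the lamp unit's cover with the T-key

### The arm

A 7-joint arm with a two-finger parallel gripper is mounted at the origin on the work surface. World frame = base frame: x ahead of the robot, y to its left, z up, the work surface at z = 0. Lengths are in m, angles in rad, forces in N, time in s.
With the tool pointing down it reaches from about 0.4 to 0.85 m from the base axis. Payload 10.4 kg.
Tool frame: the origin (TCP) lies between the finger pads; the fingertips stand tips_ahead ahead of it and the grasp point (between the pads) is the TCP (tips_ahead is the distance from the TCP to the fingertips, in m); z points along the fingers, y is the line along which they close (so a half turn about z gives the same grasp; the last joint's range is limited). The gripper opens to 85 mm and grips with 20 to 120 N. Pads are 22 mm wide; open, the fingers measure 114 mm over their backs; the gripper's body (76 mm by 85 mm) begins 54 mm behind the grasp point. The pads swing forward as they close: fully open they stand 13 mm farther back than shut.
Start: joints at [1.114, 0.332, -0.065, 1.46, 0.022, 1.35, -0.088], TCP at [0.263, -0.567, 0.25] pointing down, gripper open.
Joint ranges: [-2.6, 2.6], [-0.5, 2.12], [-1.47, 1.34], [0.16, 2.42], [-1.27, 4.41], [0.06, 2.06], [-2.6, 2.6]. Speed limits (rad/s): [2.22, 2.22, 2.79, 2.79, 3.14, 3.14, 3.14].

### API

Orientations are given as a unit quaternion [w, x, y, z].
In Python, from station import read_state, get_image, job_done, tips_ahead gives the robot as it stands.
- The arm moves only by the tool move_arm, never from a script. Its argument "steps" is one flat list of numbers, 7 for each row, row after row: the turn, a rotation vector about the tool's x, y, z each as a share of pi/4 rad, from -1 to 1, then the shift along the tool's x, y, z each as a share of 0.08 m, from -1 to 1, then the opening, from 0 (shut) to 1 (fully open). A call has exactly 8 rows; each row is the pose to reach, as a shift and turn from the pose commanded when the call began, along the tool's axes at that moment; what a row does not reach only later rows make up. A row lasts 1/12 s, in which the tool goes at most 41.7 mm and 7.16 degrees, less where a joint would pass 70% of its speed; a pose out of reach is approached as far as the arm can. A call with a number of a shift or a turn outside -1 to 1 is refused whole. A call with a gripper value outside its range is refused whole. The fingers move at their own pace and stop on an object; "squeeze" is the grip in N (left out, the last holds). Time passes only in rows, so rows that repeat a pose let the fingers close, or fill a call up. It gives the time, the measured TCP pose, the force, the opening and the grip force at its end, in the units of the state.
- read_state(): the state, without advancing time (a new reading comes with each control period).
- get_image(name): name is "scene" or "top" or "wrist"; returns a dict with "frame" (480x640x3 uint8, red, green, blue), "range_z" (480x640 float32, m along the optical axis (not along the pixel's ray), 0 where there is no reading), "intrinsics" (3x3 intrinsics, pixels), "R" (3x3) and "t" (3): a world point X has camera coordinates R X + t. Camera axes: x right, y down, z forward; pixel columns grow to the right and rows downward; lengths in m; the calibration is good to about 2 mm. A picture is of the moment at which its call begins.
- job_done(): hands the job in; it is judged then, once.
The state is a dict: "time_s": time; "q": joint angles; "qvel": joint speeds; "joint_efforts": joint torques, N m; "ee_pos": TCP position; "orientation": TCP orientation; "force": force on the tool from outside, world axes, zero at the start; "ft_torque": the same for the moment, N m; "gripper_width": finger opening in m; "finger_force": force on a finger pad.
Only numpy, scipy, OpenCV 4.12 (cv2) and the standard library are available. Lean on these libraries where they do the work, as an engineer would, in place of code of your own. Each camera call takes 0.05 s, during which the arm holds its last target. There are 200 camera calls.

### The job

Take the T-handled key from its rack and use its blade to turn both captive screws on the lamp unit's sloping cover clockwise as far as they go, so that the cover is locked. Then hang the key back in the notches of its rack and let go of it. Touch the lamp unit and its screws only with the key, never with the gripper or the arm, and leave everything else on the bench where it is.

Things in the scene. Friction and masses are not known exactly. Their poses are not given: they have to be found in the camera images.
- key: T-handled key, 116 mm long, hanging upright in its rack. Origin: middle of the blade's lower edge; z up the shaft, x along the blade's width and the bar. Steel blade 32 mm wide (x), 5 thick, 14 long; shaft 10 mm diameter (18 mm collar at z 12 to 22 mm); black bar handle 100 mm (x) by 20 (y), z = 86 to 116 mm; hold it with 30 to 80 N (harder, it may swivel). Same when turned half round about z.
- rack: Fixed grey stand, foot 130 x 80 x 8 mm; origin under its middle, z up. Two cheeks at x = -37 and +37 mm (16 thick, 40 mm wide in y) carry the key's bar at z = 106 mm, along rack x, in open notches: lips to z = 116 mm, 30 mm apart in y. 58 mm clear between the cheeks for shaft and fingers. Hung up, the key's origin is at (0, 0, 20 mm) here, upright, either way round.
- lamp_unit: Fixed beige wedge-shaped unit, 200 (x) x 220 (y) x 137 mm; origin under its middle, x towards its high rear. Front 45 mm high at x = -100 mm; from there the aluminium cover slopes up at 30 degrees from level to z = 137 mm at x = +60 mm, then a flat top. Screws at x = -20, y = +60 (left) and -60 mm (right), where the cover is at z = 91 mm.
- screw_left (a joint): Left captive screw (left = the +y side of the lamp unit). 0 = slot runs up and down the slope (open); grows clockwise, seen from outside looking onto the cover; stop at 1.571 = slot level, in line with the two black tick marks (locked). Starts at 0.15 to 0.75. Friction 0.12 N m; stays where it is left.
- screw_right (a joint): Right captive screw (left = the +y side of the lamp unit). 0 = slot runs up and down the slope (open); grows clockwise, seen from outside looking onto the cover; stop at 1.571 = slot level, in line with the two black tick marks (locked). Starts at 0.15 to 0.75. Friction 0.12 N m; stays where it is left.
- screw_left_slot (a point): centre of the outer face of the left screw head. z = screw axis, pointing out of the sloping cover; x = along the slot (turns with the screw). Steel head 44 mm diameter, standing 12 mm proud of the cover; the slot runs right across it, 9 mm wide and 9 mm deep, open at both ends.
- screw_right_slot (a point): centre of the outer face of the right screw head. z = screw axis, pointing out of the sloping cover; x = along the slot (turns with the screw). Steel head 44 mm diameter, standing 12 mm proud of the cover; the slot runs right across it, 9 mm wide and 9 mm deep, open at both ends.
- beaker: Bystander: glass beaker, 60 mm diameter, 80 mm tall; origin at the centre of its underside.
- battery: Bystander: small block battery, 48 x 26 x 17 mm, lying flat; origin at the centre of its underside.
- dish_ring: Bystander: flat aluminium ring, 66 mm outer diameter, 12 mm high; origin at the centre of its underside.
- tip_box: Bystander: yellow box with clear lid, 122 x 87 x 65 mm; origin at the centre of its underside.
- cuvettes: Bystander: tray of four clear cuvettes, 100 x 100 x 62 mm; origin at the centre of its underside.
- bottle: Bystander: white capped bottle, 60 mm diameter, 150 mm tall; origin at the centre of its underside.
- clip: Bystander: large binder clip, 75 x 45 x 14 mm, lying flat; origin at the centre of its underside.
Mind the look-alikes: they are no part of the job. Leave any green or pink look-alike of the key alone.

How it is judged:
By the outcome, as a careful person would: the job done as asked, in the order asked, and still so for the second after the job is handed in, with the robot touching nothing.
It also fails if it takes over 61 s, if anything falls off the work surface, if the arm or the gripper's body presses on something with over 40 N, if the wrist force passes 120 N, or if a joint passes its speed limit or range.

## Working session

There is one attempt and no reset: what is moved stays moved. The work goes in short steps, Python scripts to look and compute and a tool call to move; the robot and the scene stay as the last step left them, time stands still between calls to the robot, and variables do not carry over. Pictures are saved under pics/ and viewed, at most 10 in all, crops included, and the job is handed in when it is done.

Besides the shell and the picture viewer there is one more tool, called in YAML: its name, and indented under it one key for each argument. move_arm: Moves the arm, as the interface text tells. Shift numbers are shares of 0.08 m and turn numbers shares of pi/4 rad, none past 1 either way. Its arguments: {"type":"object","properties":{"steps":{"type":"array","items":{"type":"number","minimum":-1,"maximum":1}},"squeeze":{"type":"number"}},"required":["steps"]}

```bash
mkdir -p pics; ls
python3 - <<'E'
from station import *
import cv2,numpy as np
s=read_state();print(s, tips_ahead if not callable(tips_ahead) else tips_ahead())
for n in("scene","top"):
    d=get_image(n);cv2.imwrite(f"pics/{n}0.png",d["frame"][...,::-1]);np.savez(f"{n}0.npz",**d)
    print(n,d["intrinsics"].tolist(),d["R"].round(3).tolist(),d["t"].round(3).tolist())
E
```

```text
pics
{'time_s': 0.0, 'q': array([ 1.11438978,  0.33290459, -0.0647156 ,  1.46097972,  0.02161086,
        1.34987441, -0.08852921]), 'qvel': array([-1.69350141e-03,  8.47150757e-04,  1.61589125e-03, -5.27895201e-04,
        1.30592830e-03,  7.15263590e-05, -8.76874238e-04]), 'joint_efforts': array([ 1.13125014e-03, -6.25441432e+01,  5.02875040e-02, -3.91609132e+01,
        1.64057105e-02,  1.00368628e-02,  6.13652242e-05]), 'ee_pos': array([ 0.26255578, -0.56678272,  0.24947718]), 'orientation': array([-7.08965440e-04,  9.76567256e-01,  2.15211186e-01, -1.93852482e-04]), 'force': array([ 0.05142259,  0.37017514, -0.09741468]), 'ft_torque': array([ 0.02927532, -0.04178859, -0.00545028]), 'finger_force': 0.0, 'gripper_width': 0.08521813055411391} 0.019
scene [[581.2903310005111, 0.0, 319.0193200000647], [0.0, 581.2903310005111, 232.2051967630831], [0.0, 0.0, 1.0]] [[-0.51, 0.86, 0.01], [0.479, 0.293, -0.828], [-0.715, -0.417, -0.561]] [0.277, -0.191, 1.891]
top [[492.7995228550729, 0.0, 317.65211119233487], [0.0, 492.7995228550729, 240.33053082221062], [0.0, 0.0, 1.0]] [[-0.01, -1.0, -0.028], [-0.996, 0.012, -0.084], [0.084, 0.027, -0.996]] [0.037, 0.571, 1.165]
```

View pics/scene0.png

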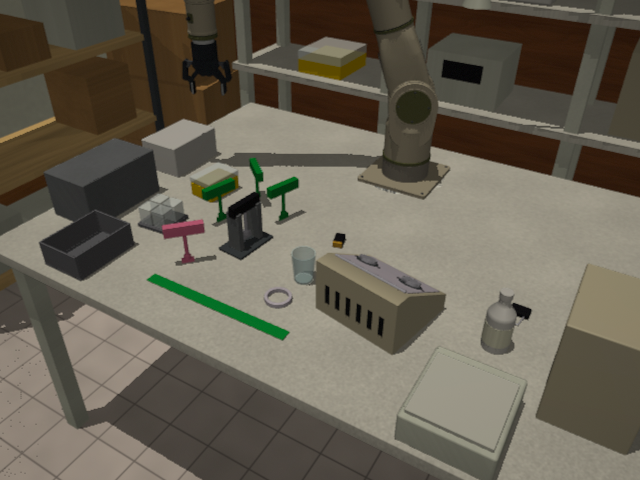

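View pics/top0.png

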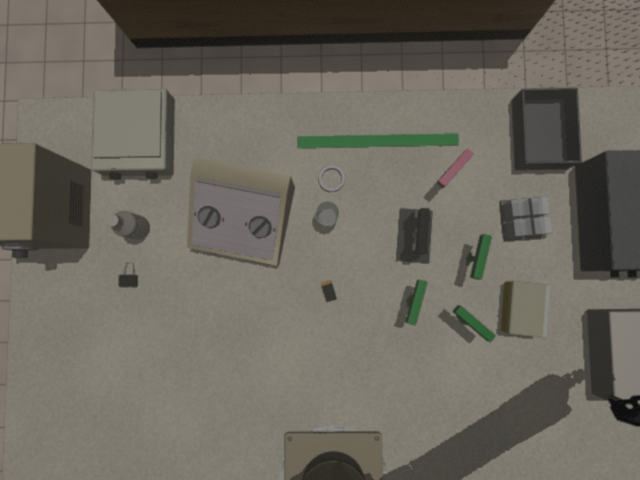

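The scene view shows the black-handled key in its rack near (245,215), between green and pink look-alikes. The top view shows the rack bar near (423,235), the lamp cover near (238,220), and screws at (208,216) and (260,227).

```bash
cat > h.py <<'E'
import numpy as np,cv2
from station import *
from scipy.spatial.transform import Rotation as Ro
def pts(d):
    K,R,t,z=d["intrinsics"],d["R"],d["t"],d["range_z"]
    v,u=np.mgrid[:480,:640]
    c=np.dstack([(u-K[0,2])/K[0,0]*z,(v-K[1,2])/K[1,1]*z,z])
    return (c-t)@R
def ray(d,u,v):
    K,R,t=d["intrinsics"],d["R"],d["t"]
    r=R.T@np.array([(u-K[0,2])/K[0,0],(v-K[1,2])/K[1,1],1.]); return -R.T@t, r
def onplane(d,u,v,n,p0):
    o,r=ray(d,u,v); return o+r*(n@(p0-o))/(n@r)
def proj(d,X):
    c=d["R"]@X+d["t"]; p=d["intrinsics"]@c; return p[:2]/p[2]
def rect(P):
    r=cv2.minAreaRect((P[:,:2]*1000).astype(np.float32)); b=cv2.boxPoints(r)
    e=[b[1]-b[0],b[2]-b[1]]; L=e[0] if np.linalg.norm(e[0])>np.linalg.norm(e[1]) else e[1]
    return np.round(r[0],1),np.round(r[1],1),np.degrees(np.arctan2(L[1],L[0]))
E
python3 - <<'E'
from h import *
for n in("top","scene"):
    d=dict(np.load(n+"0.npz"));P=pts(d);f=d["frame"].astype(int)
    dark=(f.max(2)<45)
    m=(P[...,2]>.125)&(P[...,2]<.15)&(d["range_z"]>0)&dark
    m&=(abs(P[...,0]-.5)<.12)&(abs(P[...,1]+.2)<.12) 
    q=P[m];print(n,"bar",len(q),q.mean(0) if len(q) else'',np.percentile(q[:,2],[5,50,95]) if len(q) else '', rect(q) if len(q)>5 else '')
    if n=="top":
        print("P at bar",P[235,424],P[232,412])
        # rack foot
        for uv in[(208,216),(260,227),(238,200),(238,240),(330,215),(328,290),(415,260)]: print(uv,P[uv[1],uv[0]].round(3))
    # cover plane
    mm=(P[...,0]>.35)&(P[...,0]<.75)&(P[...,1]>.0)&(P[...,1]<.35)&(P[...,2]>.04)&(d["range_z"]>0)
    mm=mm.astype(np.uint8)
    nl,lab,st,ce=cv2.connectedComponentsWithStats(mm)
    for i in range(1,nl):
        if st[i,4]>800:
            q=P[lab==i];print(n,"blob",st[i],rect(q),q[:,2].max())
E
```

```text
top bar 16 [ 0.56572181 -0.19169682  0.13308395] [0.12726931 0.13259184 0.13870917] (array([ 574.9, -191.9]), array([86.4,  9.1]), np.float32(0.45634407))
P at bar [ 0.57048269 -0.20350074  0.13961547] [ 0.59023865 -0.19914742  0.00943617]
(208, 216) [0.624 0.279 0.098]
(260, 227) [0.597 0.16  0.098]
(238, 200) [0.657 0.206 0.119]
(238, 240) [0.57  0.214 0.076]
(330, 215) [ 0.635 -0.     0.007]
(328, 290) [0.452 0.007 0.019]
(415, 260) [ 0.471 -0.002  1.21 ]
top blob [ 187  158  107  108 8925] (array([632.3, 215.2]), array([221.5, 200.4]), np.float32(78.109314)) 0.1459853045780647
scene bar 189 [ 0.57790125 -0.19640723  0.13168596] [0.12582582 0.13259226 0.1356053 ] (array([ 576.1, -197.9]), array([22.4, 88.2]), np.float32(-4.9824295))
scene blob [ 295  247  152   92 6836] (array([624.3, 164.9]), array([331.6, 206.4]), np.float32(78.807365)) 0.1408450273442889
```

```bash
cat >> h.py <<'E'
def toolR(yaw,tilt=0,tyaw=0):
    "tool z down, tool x at yaw (deg); then tilted by tilt deg about the level axis so z leans towards azimuth tyaw"
    y=np.radians(yaw); x=np.array([np.cos(y),np.sin(y),0]); z=np.array([0,0,-1.])
    R=np.c_[x,np.cross(z,x),z]
    a=np.radians(tyaw); ax=np.array([np.sin(a),-np.cos(a),0])  # rotating -z about this leans toward azimuth a
    return Ro.from_rotvec(ax*np.radians(tilt))*Ro.from_matrix(R)
def cur():
    s=read_state(); q=s["orientation"]; return s["ee_pos"],Ro.from_quat([q[1],q[2],q[3],q[0]]),s
def plan(p1,R1,n=None,p0=None,R0=None):
    if p0 is None: p0,R0,_=cur()
    p1=np.array(p1); rv=(R0.inv()*R1).as_rotvec()
    n0=n or 1
    for n in range(n0,20):
        out=[];ok=True
        for i in range(n):
            Ra=R0*Ro.from_rotvec(rv*i/n); dp=Ra.inv().apply((p1-p0)/n)/.08; dr=rv/n/(np.pi/4)
            out.append(np.r_[dr,dp]); ok&=abs(out[-1]).max()<=1 and np.linalg.norm(rv)/n<.95
        if ok: break
    for o in out: print(np.round(o,3).tolist())
E
python3 - <<'E'
from h import *
p,R,s=cur();d=get_image("wrist");c=-d["R"].T@d["t"]
print("cam in tool",R.inv().apply(c-p).round(3)); print((d["R"]@R.as_matrix()).round(3))
print(toolR(180,30,-12).as_matrix().round(2))
plan([.53,-.2,.36],toolR(177))
E
```

```text
cam in tool [ 0.075  0.    -0.123]
[[-0.     1.    -0.001]
 [-0.957 -0.    -0.291]
 [-0.291  0.001  0.957]]
[[-0.87  0.03  0.49]
 [-0.03  0.99 -0.1 ]
 [-0.49 -0.1  -0.87]]
[-0.0, -0.0, -0.564, 0.827, -0.46, -0.229]
[-0.0, -0.0, -0.564, 0.944, -0.061, -0.229]
[-0.0, -0.0, -0.564, 0.879, 0.349, -0.23]
[-0.0, -0.0, -0.564, 0.645, 0.692, -0.23]
[-0.0, -0.0, -0.564, 0.287, 0.901, -0.23]
[-0.0, -0.0, -0.564, -0.127, 0.937, -0.23]
```

move_arm:
  steps: [0,0,-0.07,0.1,-0.06,-0.03,1,0,0,-0.14,0.2,-0.12,-0.06,1,0,0,-0.21,0.3,-0.18,-0.09,1,0,0,-0.28,0.4,-0.24,-0.12,1,0,0,-0.35,0.5,-0.3,-0.15,1,0,0,-0.42,0.6,-0.36,-0.18,1,0,0,-0.49,0.7,-0.42,-0.21,1,0,0,-0.56,0.8,-0.46,-0.23,1]

```text
time_s: 0.82
ee_pos: [0.3055, -0.5063, 0.2687]
orientation: [-0.0, 0.906, 0.424, -0.0]
force: [0.3, 0.1, -0.0]
gripper_width: 0.0853
finger_force: 0.0
```

move_arm:
  steps: [0,0,-0.07,0.12,-0.01,-0.03,1,0,0,-0.14,0.24,-0.02,-0.06,1,0,0,-0.21,0.36,-0.03,-0.09,1,0,0,-0.28,0.48,-0.03,-0.12,1,0,0,-0.35,0.6,-0.04,-0.15,1,0,0,-0.42,0.72,-0.05,-0.18,1,0,0,-0.49,0.84,-0.06,-0.21,1,0,0,-0.56,0.94,-0.06,-0.23,1]

```text
time_s: 1.48
ee_pos: [0.3503, -0.4454, 0.2871]
orientation: [-0.0, 0.791, 0.612, 0.0]
force: [-0.6, -0.2, 1.0]
gripper_width: 0.0858
finger_force: 0.0
```

move_arm:
  steps: [0,0,-0.07,0.11,0.04,-0.03,1,0,0,-0.14,0.22,0.09,-0.06,1,0,0,-0.21,0.33,0.13,-0.09,1,0,0,-0.28,0.44,0.17,-0.12,1,0,0,-0.35,0.55,0.22,-0.15,1,0,0,-0.42,0.66,0.26,-0.18,1,0,0,-0.49,0.77,0.31,-0.21,1,0,0,-0.56,0.88,0.35,-0.23,1]

```text
time_s: 2.15
ee_pos: [0.3952, -0.3847, 0.3055]
orientation: [-0.0, 0.639, 0.769, 0.0]
force: [-0.1, -0.2, -0.8]
gripper_width: 0.0857
finger_force: 0.0
```

move_arm:
  steps: [0,0,-0.07,0.08,0.09,0,1,0,0,-0.14,0.16,0.18,0,1,0,0,-0.21,0.24,0.27,0,1,0,0,-0.28,0.32,0.36,0,1,0,0,-0.35,0.4,0.45,0,1,0,0,-0.42,0.48,0.54,0,1,0,0,-0.49,0.56,0.62,0,1,0,0,-0.56,0.64,0.69,0,1]

```text
time_s: 2.82
ee_pos: [0.4402, -0.3242, 0.3053]
orientation: [-0.0, 0.455, 0.89, 0.0]
force: [-0.4, 0.8, -0.2]
gripper_width: 0.0854
finger_force: 0.0
```

move_arm:
  steps: [0,0,-0.07,0.04,0.11,0,1,0,0,-0.14,0.08,0.22,0,1,0,0,-0.21,0.12,0.33,0,1,0,0,-0.28,0.16,0.44,0,1,0,0,-0.35,0.2,0.55,0,1,0,0,-0.42,0.24,0.66,0,1,0,0,-0.49,0.27,0.78,0,1,0,0,-0.56,0.29,0.9,0,1]

```text
time_s: 3.48
ee_pos: [0.485, -0.2635, 0.3053]
orientation: [-0.0, 0.25, 0.968, -0.0]
force: [-0.3, 0.0, 1.2]
gripper_width: 0.0852
finger_force: 0.0
```

move_arm:
  steps: [0,0,-0.07,-0.02,0.12,0,1,0,0,-0.14,-0.03,0.24,0,1,0,0,-0.21,-0.05,0.36,0,1,0,0,-0.28,-0.06,0.48,0,1,0,0,-0.35,-0.08,0.6,0,1,0,0,-0.42,-0.1,0.72,0,1,0,0,-0.49,-0.11,0.84,0,1,0,0,-0.56,-0.13,0.94,0,1]

```text
time_s: 4.15
ee_pos: [0.5308, -0.2026, 0.3053]
orientation: [-0.0, 0.033, 0.999, 0.0]
force: [0.1, 0.3, 0.1]
gripper_width: 0.0857
finger_force: 0.0
```

Run:
```python
from h import *
d=get_image("wrist");np.savez("w1.npz",**d);cv2.imwrite("pics/w1.png",d["frame"][...,::-1])
P=pts(d)
m=(d["range_z"]>0)&(P[...,2]>.128)&(P[...,2]<.145)&(d["frame"].max(2)<60)
nl,lab,st,ce=cv2.connectedComponentsWithStats(m.astype(np.uint8))
for i in range(1,nl):
    if st[i,4]>300: q=P[lab==i];print(st[i],ce[i].round(1),q.mean(0).round(4),np.median(q[:,2]),rect(q))
print(cur()[0],cur()[2]["q"].round(3))
```

```text
[ 309  218   31  127 3372] [323.3 279.2] [ 0.5757 -0.2025  0.1352] 0.13528202681632878 (array([ 579.7, -202.8]), array([20. , 99.4]), np.float32(-5.5046477))
[ 0.5316065  -0.20113294  0.30523829] [ 0.795  0.237 -0.609  1.503  0.135  1.445  1.693]
```

View pics/w1.png

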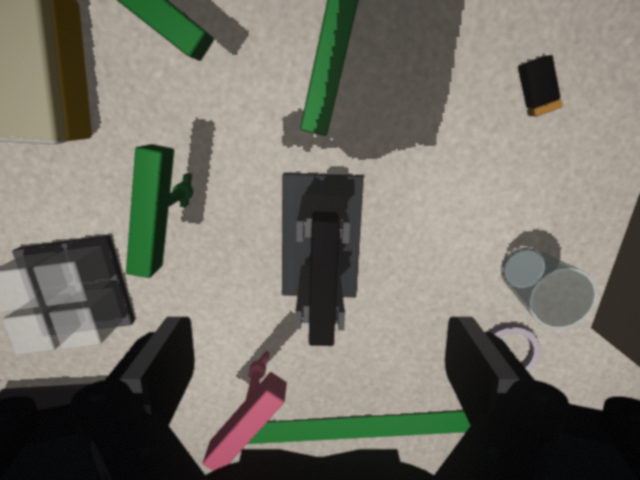

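The wrist view shows the key bar centred at (323,279) in its notches. It measures 20 x 99 mm with its top at 0.135 m and a yaw of -5.5°, and the neighbours are clear of the fingers.

Run:
```python
from h import *
plan([.5795,-.2028,.12],toolR(174.5))
```

```text
[0.0, -0.0, 0.015, -0.2, 0.004, 0.772]
[0.0, -0.0, 0.015, -0.2, 0.007, 0.772]
[0.0, -0.0, 0.015, -0.199, 0.01, 0.772]
```

move_arm:
  steps: [0,0,0.02,-0.1,0,0.1,1,0,0,0.03,-0.2,0,0.2,1,0,0,0.045,-0.3,0.01,0.3,1,0,0,0.045,-0.4,0.01,0.45,1,0,0,0.045,-0.5,0.02,0.6,1,0,0,0.045,-0.6,0.02,0.75,1,0,0,0.045,-0.6,0.02,0.9,1,0,0,0.045,-0.6,0.02,1,1]

```text
time_s: 4.87
ee_pos: [0.5783, -0.2047, 0.2231]
orientation: [-0.001, 0.052, 0.999, 0.001]
force: [-0.4, 0.1, 0.5]
gripper_width: 0.0853
finger_force: 0.0
```

move_arm:
  steps: [0,0,0,0,0,0.15,1,0,0,0,0,0,0.3,1,0,0,0,0,0,0.45,1,0,0,0,0,0,0.6,1,0,0,0,0,0,0.7,1,0,0,0,0,0,0.8,1,0,0,0,0,0,0.8,1,0,0,0,0,0,0.8,1]

```text
time_s: 5.53
ee_pos: [0.5785, -0.205, 0.1614]
orientation: [-0.0, 0.052, 0.999, 0.0]
force: [0.0, 0.8, -0.1]
gripper_width: 0.0853
finger_force: 0.0
```

Run:
```python
from h import *
d=get_image("wrist");np.savez("w2.npz",**d)
P=pts(d)
m=(d["range_z"]>0)&(P[...,2]>.128)&(P[...,2]<.145)&(d["frame"].max(2)<60)&(abs(P[...,0]-.58)<.07)&(abs(P[...,1]+.2)<.03)
q=P[m];print(len(q),np.median(q[:,2]),rect(q))
print(cur()[0])
plan([.5795,-.2028,.12],toolR(174.5))
```

```text
12251 0.13524325188253702 (array([ 579.8, -202.9]), array([20.1, 99.4]), np.float32(-5.6248736))
[ 0.57886514 -0.20506781  0.16193393]
[-0.0, 0.001, -0.01, -0.005, 0.029, 0.524]
```

move_arm:
  steps: [0,0,-0.01,-0.01,0.03,0.1,1,0,0,-0.01,-0.01,0.03,0.2,1,0,0,-0.01,-0.01,0.03,0.3,1,0,0,-0.01,-0.01,0.03,0.4,1,0,0,-0.01,-0.01,0.03,0.5,1,0,0,-0.01,-0.01,0.03,0.52,1,0,0,-0.01,-0.01,0.03,0.52,0.6,0,0,-0.01,-0.01,0.03,0.52,0.4]
  squeeze: 60

```text
time_s: 6.25
ee_pos: [0.5797, -0.2027, 0.12]
orientation: [0.0, 0.048, 0.999, 0.0]
force: [0.2, -1.2, 0.1]
gripper_width: 0.0642
finger_force: 0.0
```

move_arm:
  steps: [0,0,0,0,0,0,0,0,0,0,0,0,0,0,0,0,0,0,0,0,0,0,0,0,0,0,0,0,0,0,0,0,0,0,0,0,0,0,0,0,0,0,0,0,0,0,0,0,0,0,0,0,0,0,0,0]
  squeeze: 60

```text
time_s: 6.92
ee_pos: [0.5799, -0.2029, 0.1204]
orientation: [0.0, 0.048, 0.999, -0.0]
force: [-0.4, -1.1, 4.9]
gripper_width: 0.0191
finger_force: 59.2
```

Run:
```python
from h import *
p,R,s=cur();print(p,R.as_matrix().round(3).tolist(),s["gripper_width"],s["finger_force"],s["force"].round(1),s["ft_torque"].round(2))
```

```text
[ 0.57993868 -0.20286508  0.12041511] [[-0.995, 0.096, 0.001], [0.096, 0.995, -0.0], [-0.001, -0.0, -1.0]] 0.019133803967014376 59.20939922332764 [-0.4 -1.1  4.9] [ 0.03  0.17 -0.04]
```

Run:
```python
from h import *
p,R,s=cur()
print("lift");p1=p+[0,0,.16]
plan(p1,R)
print("go");plan([.515,.24,.27],toolR(140,30,-11.9),p0=p1,R0=R)
```

```text
lift
[0.0, 0.0, 0.0, -0.001, -0.0, -1.0]
[0.0, 0.0, 0.0, -0.001, -0.0, -1.0]
go
[-0.021, -0.111, 0.125, 0.223, 0.905, 0.021]
[-0.021, -0.111, 0.125, 0.312, 0.879, 0.013]
[-0.021, -0.111, 0.125, 0.397, 0.844, -0.004]
[-0.021, -0.111, 0.125, 0.477, 0.801, -0.028]
[-0.021, -0.111, 0.125, 0.549, 0.752, -0.06]
[-0.021, -0.111, 0.125, 0.613, 0.696, -0.098]
```

move_arm:
  steps: [0,0,0,0,0,-0.1,0,0,0,0,0,0,-0.22,0,0,0,0,0,0,-0.35,0,0,0,0,0,0,-0.48,0,0,0,0,0,0,-0.61,0,0,0,0,0,0,-0.74,0,0,0,0,0,0,-0.87,0,0,0,0,0,0,-1,0]

```text
time_s: 7.58
ee_pos: [0.5797, -0.2028, 0.2012]
orientation: [0.0, 0.048, 0.999, -0.0]
force: [-0.4, -0.2, -2.9]
gripper_width: 0.0193
finger_force: 58.6
```

move_arm:
  steps: [0,0,0,0,0,-0.12,0,0,0,0,0,0,-0.25,0,0,0,0,0,0,-0.38,0,0,0,0,0,0,-0.5,0,0,0,0,0,0,-0.63,0,0,0,0,0,0,-0.76,0,0,0,0,0,0,-0.9,0,0,0,0,0,0,-1,0]

```text
time_s: 8.25
ee_pos: [0.5799, -0.2027, 0.2815]
orientation: [0.0, 0.048, 0.999, -0.0]
force: [0.3, -1.1, -2.2]
gripper_width: 0.0191
finger_force: 58.6
```

move_arm:
  steps: [0,-0.01,0.02,0.03,0.1,0,0,-0.01,-0.03,0.03,0.06,0.21,0,0,-0.01,-0.04,0.05,0.08,0.33,0,0,-0.01,-0.06,0.06,0.11,0.44,0,0,-0.01,-0.07,0.08,0.14,0.55,0,0,-0.02,-0.08,0.1,0.17,0.67,0,0,-0.02,-0.1,0.11,0.2,0.79,0,0,-0.02,-0.11,0.125,0.22,0.9,0.02,0]

```text
time_s: 8.92
ee_pos: [0.5687, -0.1281, 0.2784]
orientation: [0.044, 0.097, 0.994, 0.006]
force: [0.7, -0.1, -2.6]
gripper_width: 0.0194
finger_force: 58.6
```

move_arm:
  steps: [0,-0.01,0.02,0.04,0.11,0,0,-0.01,-0.03,0.03,0.08,0.22,0,0,-0.01,-0.04,0.05,0.12,0.33,0,0,-0.01,-0.06,0.06,0.16,0.44,0,0,-0.01,-0.07,0.08,0.2,0.55,0,0,-0.02,-0.08,0.1,0.23,0.66,0,0,-0.02,-0.1,0.11,0.27,0.77,0,0,-0.02,-0.11,0.125,0.31,0.88,0.01,0]

```text
time_s: 9.58
ee_pos: [0.5583, -0.0547, 0.2769]
orientation: [0.088, 0.146, 0.985, 0.012]
force: [0.4, 0.1, -2.0]
gripper_width: 0.0191
finger_force: 58.6
```

move_arm:
  steps: [0,-0.01,0.02,0.05,0.11,0,0,-0.01,-0.03,0.03,0.1,0.21,0,0,-0.01,-0.04,0.05,0.15,0.32,0,0,-0.01,-0.06,0.06,0.2,0.42,0,0,-0.01,-0.07,0.08,0.25,0.53,0,0,-0.02,-0.08,0.1,0.3,0.63,0,0,-0.02,-0.1,0.11,0.35,0.74,0,0,-0.02,-0.11,0.125,0.4,0.84,0,0]

```text
time_s: 10.25
ee_pos: [0.5471, 0.0189, 0.2746]
orientation: [0.131, 0.194, 0.972, 0.017]
force: [-0.6, -0.1, -1.8]
gripper_width: 0.0192
finger_force: 58.7
```

move_arm:
  steps: [0,-0.01,0.02,0.06,0.1,0,0,-0.01,-0.03,0.03,0.12,0.2,-0.01,0,-0.01,-0.04,0.05,0.18,0.3,-0.01,0,-0.01,-0.06,0.06,0.24,0.4,-0.01,0,-0.01,-0.07,0.08,0.3,0.5,-0.02,0,-0.02,-0.08,0.1,0.36,0.6,-0.02,0,-0.02,-0.1,0.11,0.42,0.7,-0.03,0,-0.02,-0.11,0.125,0.48,0.8,-0.03,0]

```text
time_s: 10.92
ee_pos: [0.536, 0.0927, 0.2729]
orientation: [0.173, 0.24, 0.955, 0.023]
force: [0.7, -0.3, -1.0]
gripper_width: 0.0196
finger_force: 58.7
```

move_arm:
  steps: [0,-0.01,0.02,0.07,0.09,0,0,-0.01,-0.03,0.03,0.14,0.19,-0.01,0,-0.01,-0.04,0.05,0.21,0.28,-0.02,0,-0.01,-0.06,0.06,0.28,0.38,-0.03,0,-0.01,-0.07,0.08,0.35,0.47,-0.04,0,-0.02,-0.08,0.1,0.42,0.56,-0.05,0,-0.02,-0.1,0.11,0.48,0.66,-0.06,0,-0.02,-0.11,0.125,0.55,0.75,-0.06,0]

```text
time_s: 11.58
ee_pos: [0.5251, 0.1666, 0.2711]
orientation: [0.215, 0.286, 0.933, 0.029]
force: [-0.0, 0.7, -1.6]
gripper_width: 0.0195
finger_force: 58.7
```

move_arm:
  steps: [0,-0.01,0.02,0.08,0.09,-0.01,0,-0.01,-0.03,0.03,0.16,0.18,-0.02,0,-0.01,-0.04,0.05,0.24,0.27,-0.04,0,-0.01,-0.06,0.06,0.32,0.36,-0.05,0,-0.01,-0.07,0.08,0.4,0.45,-0.06,0,-0.02,-0.08,0.1,0.48,0.54,-0.08,0,-0.02,-0.1,0.11,0.56,0.62,-0.09,0,-0.02,-0.11,0.125,0.61,0.7,-0.1,0]

```text
time_s: 12.25
ee_pos: [0.5142, 0.2408, 0.2691]
orientation: [0.255, 0.331, 0.908, 0.034]
force: [0.4, 0.4, -1.4]
gripper_width: 0.0194
finger_force: 58.8
```

Run:
```python
from h import *
p,R,s=cur();print(p,s["q"].round(2),s["gripper_width"]);R1=toolR(140,30,-11.9);print(np.degrees((R.inv()*R1).as_rotvec()))
d=get_image("wrist");np.savez("w3.npz",**d);cv2.imwrite("pics/w3.png",d["frame"][...,::-1])
```

```text
[0.51416295 0.24077245 0.26913521] [ 0.37  0.02 -1.12  1.89  0.53  0.99 -0.1 ] 0.019363402747119396
[-0.29529246 -0.05126946  0.03693369]
```

View pics/w3.png

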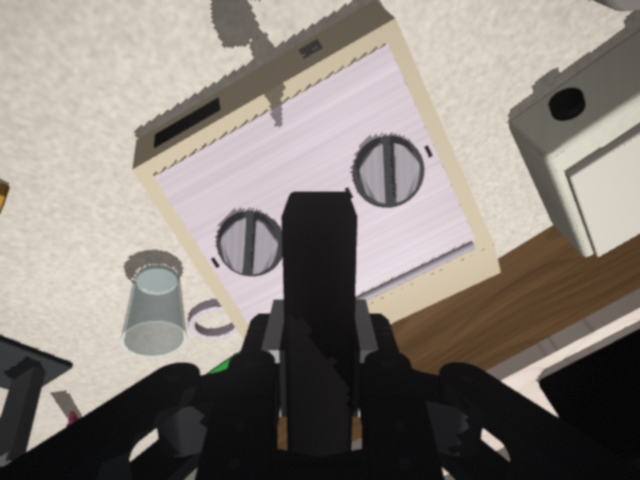

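The wrist view shows the left screw at (389,171) and the right at (250,242). Both slots are clear dark bands, and the tick marks are visible at (347,193), (429,151) and (215,262).

```bash
cat >> h.py <<'E'
def heads(d,guess,show=0):
    "guess: dict name->(u,v). Fits cover plane, then heads on the face plane; returns centre, normal, slot yaw"
    P=pts(d);f=d["frame"].astype(int)
    hsv=cv2.cvtColor(d["frame"],cv2.COLOR_RGB2HSV)
    lil=(f[...,2]>f[...,1]+4)&(f.min(2)>100)&(d["range_z"]>0)&(P[...,2]>.03)
    lil=cv2.erode(lil.astype(np.uint8),np.ones((5,5)))>0
    q=P[lil];
    for _ in range(4):
        c=q.mean(0);n=np.linalg.svd(q-c,full_matrices=False)[2][2];n*=np.sign(n[2]);r=(q-c)@n;q=q[abs(r)<max(2*r.std(),.001)]
    az=np.arctan2(-n[1],-n[0]); up=np.array([np.cos(az),np.sin(az),0]);up-=n*(n@up);up/=np.linalg.norm(up);lf=np.cross(n,up)
    print("cover n",n.round(4),"tilt",np.degrees(np.arccos(n[2])).round(2),"az",np.degrees(az).round(2),"res",r.std().round(5),len(q))
    g=cv2.cvtColor(d["frame"],cv2.COLOR_RGB2GRAY)
    out={}
    for k,(u,v) in guess.items():
        p0=onplane(d,u,v,n,c+n*.012)
        S=4.; ij=np.mgrid[-30:30.01:1/S,-30:30.01:1/S]  # a=up, b=left in mm
        X=p0+ij[0][...,None]*.001*up+ij[1][...,None]*.001*lf
        cc=X@d["R"].T+d["t"]; uv=cc@d["intrinsics"].T; uv=(uv[...,:2]/uv[...,2:]).astype(np.float32)
        w=cv2.remap(g,uv[...,0],uv[...,1],cv2.INTER_LINEAR)
        out[k]=(p0,w,uv)
        if show: cv2.imwrite(f"pics/{show}_{k}.png",cv2.resize(w[::-1,::-1],(360,360)))
    return out,n,up,lf,c
E
python3 - <<'E'
from h import *
d=dict(np.load("w3.npz"))
o,n,up,lf,c=heads(d,dict(L=(389,171),R=(250,242)))
np.savez("cover.npz",n=n,up=up,lf=lf,c=c)
im=np.hstack([cv2.resize(o[k][1][::-1,::-1],(390,390)) for k in "LR"])
cv2.imwrite("pics/rect3.png",im)
for k in "LR":print(k,o[k][0].round(4))
E
```

```text
cover n [-0.4897  0.1031  0.8658] tilt 30.03 az -11.89 res 0.0006 24825
L [0.615  0.2799 0.1015]
R [0.5902 0.1662 0.101 ]
```

View pics/rect3.png

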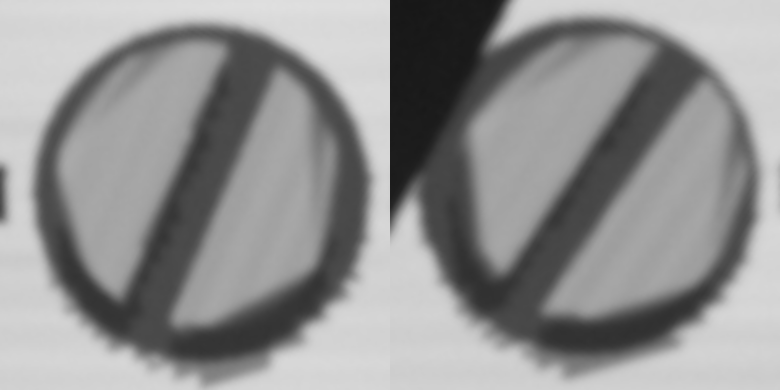

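The rectified view shows the left slot about 21° clockwise of up-slope and the right about 32°. I'll check centres and angles from the depth map.

```bash
cat > scr.py <<'E'
from h import *
def meas(d,guess,bg):
    cv=np.load("cover.npz");n,up,lf,c=cv["n"],cv["up"],cv["lf"],cv["c"]
    P=pts(d);D=(P-c);h=D@n;a=D@up;b=D@lf;out={}
    for k in guess:
        p0=guess[k];a0,b0=(p0-c)@up,(p0-c)@lf
        near=(np.hypot(a-a0,b-b0)<.030)&(d["range_z"]>0)
        face=near&(h>.009)&(h<.016)
        A=np.c_[a[face],b[face]]*1000
        (ca,cb),r=cv2.minEnclosingCircle(A.astype(np.float32))
        hf=np.median(h[face])
        # slot: inside circle and low
        rr=np.hypot(a*1000-ca,b*1000-cb)
        g=cv2.cvtColor(d["frame"],cv2.COLOR_RGB2GRAY)
        sl=near&(rr<19)&(h<.008)
        nl,lab,st,_=cv2.connectedComponentsWithStats(sl.astype(np.uint8),connectivity=8)
        i=1+np.argmax(st[1:,4]);B=np.c_[a[lab==i],b[lab==i]]*1000
        w,V=np.linalg.eigh(np.cov(B.T));v=V[:,1];v*=np.sign(v[0])
        mB=B.mean(0);off=(mB-[ca,cb])@np.array([-v[1],v[0]])
        ang=np.degrees(np.arctan2(-v[1],v[0]))
        C=c+up*ca*.001+lf*cb*.001+n*hf
        wid=np.ptp(np.percentile((B-mB)@np.array([-v[1],v[0]]),[3,97]))
        print(k,"face h",hf.round(4),"r",round(r,1),"centre",C.round(4),"cw angle",ang.round(1),"slot off-left",off.round(1),"width",wid.round(1),"floor",np.median(h[sl]).round(4),len(A),len(B))
E
python3 - <<'E'
from scr import *
d=dict(np.load("w3.npz"))
meas(d,dict(L=np.array([.615,.2799,.1015]),R=np.array([.5902,.1662,.101])),0)
t=np.radians(-11.9)
for s in(60,-60):
    x,y=-20,s;print(.6323+.001*(np.cos(t)*x-np.sin(t)*y)-.489*.012,.2152+.001*(np.sin(t)*x+np.cos(t)*y)+.103*.012,.091+.866*.012)
cv=np.load("cover.npz")
for k,(pp) in dict(tl1=(347,193),tl2=(429,151),tr=(215,262)).items():
    X=onplane(d,*pp,cv["n"],cv["c"]);print(k,X.round(4))
E
```

```text
L face h 0.0101 r 22.1 centre [0.6179 0.279  0.101 ] cw angle 22.9 slot off-left 1.1 width 7.8 floor 0.0021 1956 603
R face h 0.01 r 22.2 centre [0.5931 0.1618 0.1009] cw angle 33.7 slot off-left -0.8 width 7.8 floor 0.0021 1703 512
0.6192340714217622 0.2792706228140393 0.101392
0.5944895691741666 0.16184954460182588 0.101392
tl1 [0.6158 0.2445 0.0923]
tl2 [0.6302 0.3108 0.0926]
tr [0.5915 0.1282 0.0924]
```

```bash
cat >> h.py <<'E'
CL=np.array([.6180,.2790,.1012]);CR=np.array([.5935,.1619,.1012]);LK=.1004
def at(C,ang,out):
    n=np.load("cover.npz")["n"]; return C+n*(out+LK), toolR(180-11.9-ang,30,-11.9)
E
python3 - <<'E'
from h import *
plan(*at(CL,22,.02))
E
```

```text
[-0.005, -0.002, -0.135, 0.364, 0.621, 0.901]
```

move_arm:
  steps: [0,0,-0.02,0.05,0.08,0.11,0,0,0,-0.04,0.09,0.16,0.23,0,0,0,-0.06,0.14,0.24,0.34,0,0,0,-0.08,0.18,0.31,0.45,0,0,0,-0.1,0.25,0.4,0.6,0,0,0,-0.12,0.32,0.54,0.75,0,-0.005,0,-0.135,0.36,0.62,0.9,0,-0.005,0,-0.135,0.36,0.62,0.9,0]

```text
time_s: 12.97
ee_pos: [0.56, 0.2883, 0.203]
orientation: [0.255, 0.281, 0.925, 0.022]
force: [-1.3, -1.7, -2.8]
gripper_width: 0.0195
finger_force: 59.0
```

Run:
```python
from h import *
from scr import meas
plan(*at(CL,22,.02))
d=get_image("wrist");np.savez("w4.npz",**d)
s=get_image("scene");np.savez("s4.npz",**s);t=get_image("top")
C=proj(s,CL).round().astype(int)
def crop(i,c,h,z): c=np.round(c).astype(int);return cv2.resize(i[c[1]-h:c[1]+h,c[0]-h:c[0]+h],None,fx=z,fy=z,interpolation=cv2.INTER_CUBIC)[...,::-1]
a=crop(s["frame"],C-[0,20],50,4)
b=cv2.resize(d["frame"][...,::-1],(533,400))
cv2.imwrite("pics/c4.png",np.hstack([a[:, 67:333],b]))
print(C)
```

```text
[-0.005, -0.007, 0.002, 0.014, 0.032, -0.037]
[411 279]
```

View pics/c4.png

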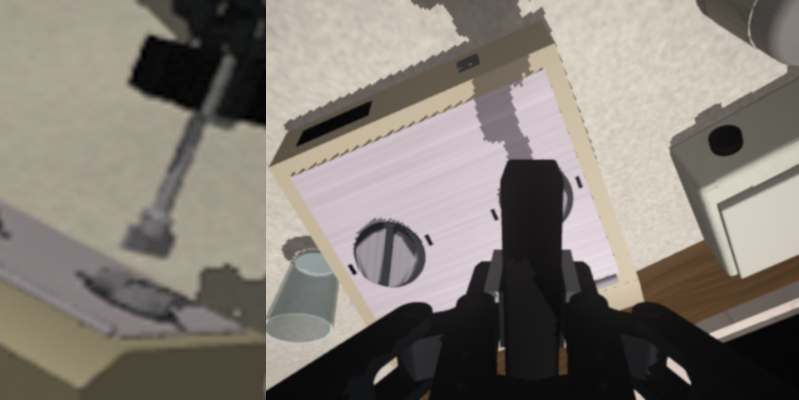

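The scene crop shows the key square to the cover with its tip just above the left head, blade edge near crop (147,250). The wrist view shows the right screw fully. I'll check the tip by projection.

Run:
```python
from h import *
from scr import meas
p,R,s=cur();tip=p+R.apply([0,0,LK]);sc=dict(np.load("s4.npz"))
for x in(-.016,0,.016):print("pred tip px",proj(sc,tip+R.apply([x,0,0])).round(1))
P=pts(sc);f=sc["frame"];n=np.load("cover.npz")["n"]
D=(P-p)@R.as_matrix()*1000
m=(sc["range_z"]>0)&(abs(D[...,0])<30)&(abs(D[...,1])<15)&(D[...,2]>40)&(D[...,2]<LK*1000+5)
for lo,hi in((40,60),(60,78),(78,88),(90,106)):
    k=m&(D[...,2]>lo)&(D[...,2]<hi);q=D[k];print(lo,hi,len(q),q.mean(0).round(1),np.percentile(q,[2,98],axis=0).round(1).tolist()) if len(q) else 0
vv,uu=np.where(m&(D[...,2]>85));print("blade px",uu.min(),uu.max(),vv.min(),vv.max())
meas(dict(np.load("w4.npz")),dict(R=CR),0)
plan(*at(CL,22,.02)); plan(*at(CL,22,-.007))
```

```text
pred tip px [408.1 269. ]
pred tip px [413.5 270.2]
pred tip px [418.7 271.4]
40 60 42 [-1.3  4.  49.6] [[-5.4, -0.5, 40.4], [3.8, 8.8, 59.6]]
60 78 37 [-1.2  4.2 68.9] [[-5.3, -0.5, 60.8], [4.3, 7.4, 77.7]]
78 88 38 [-3.3  6.3 83.2] [[-9.5, -1.7, 78.6], [5.4, 12.7, 87.7]]
90 106 75 [-1.4  3.8 97.3] [[-16.1, -2.0, 90.3], [17.8, 9.7, 103.8]]
blade px 408 421 263 273
R face h 0.0101 r 22.5 centre [0.5931 0.1619 0.1009] cw angle 33.9 slot off-left -2.1 width 6.4 floor 0.0022 2643 734
[-0.003, -0.003, -0.0, 0.03, 0.029, -0.004]
[-0.003, -0.003, -0.0, 0.029, 0.03, 0.334]
```

move_arm:
  steps: [0,0,0,0.015,0.015,0,0,0,0,0,0.03,0.03,0,0,0,0,0,0.03,0.03,0.04,0,0,0,0,0.03,0.03,0.08,0,0,0,0,0.03,0.03,0.12,0,0,0,0,0.03,0.03,0.16,0,0,0,0,0.03,0.03,0.2,0,0,0,0,0.03,0.03,0.2,0]

```text
time_s: 13.78
ee_pos: [0.5676, 0.2894, 0.1901]
orientation: [0.256, 0.282, 0.924, 0.022]
force: [0.8, 0.3, -1.8]
gripper_width: 0.0192
finger_force: 59.0
```

Run:
```python
from h import *
plan(*at(CL,22,-.007));print(cur()[2]["force"])
```

```text
[-0.005, -0.003, -0.0, 0.0, 0.003, 0.117]
[ 0.7674917   0.26190166 -1.84240086]
```

Aligned; inserting.

move_arm:
  steps: [0,0,0,0,0,0.02,0,0,0,0,0,0,0.04,0,0,0,0,0,0,0.06,0,0,0,0,0,0,0.075,0,0,0,0,0,0,0.09,0,0,0,0,0,0,0.105,0,0,0,0,0,0,0.115,0,0,0,0,0,0,0.115,0]

```text
time_s: 14.45
ee_pos: [0.572, 0.2889, 0.1829]
orientation: [0.256, 0.282, 0.924, 0.022]
force: [0.1, -0.0, -2.4]
gripper_width: 0.0196
finger_force: 59.0
```

Run:
```python
from h import *
plan(*at(CL,22,-.007));s=cur()[2];print(s["force"],s["ft_torque"])
```

```text
[-0.003, -0.003, -0.0, 0.0, -0.003, 0.011]
[ 0.10781018 -0.00604613 -2.44339526] [ 0.15033238  0.71990858 -0.02674337]
```

move_arm:
  steps: [0,0,0.1,0,0,0,0,0,0,0.2,0,0,0,0,0,0,0.3,0,0,0,0,0,0,0.4,0,0,0,0,0,0,0.5,0,0,0,0,0,0,0.6,0,0,0,0,0,0,0.7,0,0,0,0,0,0,0.8,0,0,0,0]

```text
time_s: 15.12
ee_pos: [0.572, 0.289, 0.1831]
orientation: [0.237, 0.555, 0.791, 0.101]
force: [1.2, 0.2, -2.3]
gripper_width: 0.0192
finger_force: 58.9
```

```bash
cat > st.py <<'E'
from h import *
import sys
p,R,s=cur();C=CL if sys.argv[1]=="L" else CR
x=R.apply([1,0,0]);cv=np.load("cover.npz")
print("blade ang",np.degrees(np.arctan2(-x@cv["lf"],x@cv["up"])).round(1)%180)
print("tip err tool mm",(R.inv().apply(C-p)*1000-[0,0,LK*1000]).round(1),"axis err",np.degrees(R.inv().apply(-cv["n"])[:2]).round(2),"F tool",R.inv().apply(s["force"]).round(1),"M tool",R.inv().apply(s["ft_torque"]).round(2),s["q"].round(2),s["time_s"],s["gripper_width"])
E
python3 st.py L
```

```text
blade ang 58.2
tip err tool mm [-0.2  0.  -6. ] axis err [-0.02  0.2 ] F tool [0.5 0.1 2.5] M tool [ 0.53  0.4  -0.15] [ 0.07  0.35 -0.95  1.82  0.9   1.01 -0.93] 15.1167 0.01916049451615639
```

move_arm:
  steps: [0,0,0.1,0,0,0,0,0,0,0.2,0,0,0,0,0,0,0.3,0,0,0,0,0,0,0.4,0,0,0,0,0,0,0.5,0,0,0,0,0,0,0.6,0,0,0,0,0,0,0.7,0,0,0,0,0,0,0.75,0,0,0,0]

```text
time_s: 15.78
ee_pos: [0.5721, 0.289, 0.1832]
orientation: [0.198, 0.761, 0.595, 0.165]
force: [0.3, 0.2, -3.1]
gripper_width: 0.0193
finger_force: 58.9
```

```bash
python3 st.py L
```

```text
blade ang 92.0
tip err tool mm [-0.1 -0.  -5.9] axis err [0.1  0.17] F tool [ 0.2 -1.3  2.9] M tool [ 0.52  0.09 -0.11] [ 0.02  0.33 -0.88  1.82  0.86  0.99 -1.5 ] 15.7833 0.019279336412028506
```

move_arm:
  steps: [0,0,0.03,0,0,0,0,0,0,0.06,0,0,0,0,0,0,0.09,0,0,0,0,0,0,0.12,0,0,0,0,0,0,0.12,0,0,0,0,0,0,0.12,0,0,0,0,0,0,0.12,0,0,0,0,0,0,0.12,0,0,0,0]

```text
time_s: 16.45
ee_pos: [0.572, 0.289, 0.1831]
orientation: [0.19, 0.787, 0.561, 0.174]
force: [1.7, 0.7, -2.0]
gripper_width: 0.0194
finger_force: 58.9
```

```bash
python3 st.py L
```

```text
blade ang 97.1
tip err tool mm [-0.1  0.  -5.9] axis err [0.11 0.17] F tool [1.1 0.2 2.5] M tool [ 0.3   0.08 -0.08] [ 0.01  0.33 -0.87  1.82  0.86  0.99 -1.59] 16.45 0.019428498975356638
```

move_arm:
  steps: [0,0,0.03,0,0,0,0,0,0,0.06,0,0,0,0,0,0,0.09,0,0,0,0,0,0,0.12,0,0,0,0,0,0,0.12,0,0,0,0,0,0,0.12,0,0,0,0,0,0,0.12,0,0,0,0,0,0,0.12,0,0,0,0]

```text
time_s: 17.12
ee_pos: [0.572, 0.289, 0.1831]
orientation: [0.182, 0.812, 0.523, 0.183]
force: [2.8, -0.5, -2.6]
gripper_width: 0.019
finger_force: 59.2
```

```bash
python3 st.py L
```

```text
blade ang 102.5
tip err tool mm [-0.1  0.1 -5.9] axis err [0.13 0.16] F tool [0.4 1.1 3.7] M tool [ 0.01 -0.05 -0.78] [ 0.    0.32 -0.86  1.82  0.85  0.98 -1.68] 17.1167 0.019007380686985157
```

move_arm:
  steps: [0,0,-0.05,0,0,0,0,0,0,-0.1,0,0,0,0,0,0,-0.15,0,0,0,0,0,0,-0.2,0,0,0,0,0,0,-0.21,0,0,-0.05,0,0,0,-0.21,0,0,-0.12,0,0,0,-0.21,0,0,-0.22,0,0,0,-0.21,0,0,-0.35,0]

```text
time_s: 17.78
ee_pos: [0.5577, 0.292, 0.2078]
orientation: [0.196, 0.767, 0.588, 0.167]
force: [0.2, -0.0, -2.1]
gripper_width: 0.0193
finger_force: 59.1
```

```bash
python3 st.py L
python3 - <<'E'
from h import *
d=get_image("wrist");np.savez("w5.npz",**d)
p1,R1=at(CR,33,.022)
plan(p1,R1)
E
```

```text
blade ang 93.2
tip err tool mm [-0.   0.6 22.7] axis err [0.12 0.23] F tool [-0.  -0.9  2. ] M tool [ 0.76 -0.04 -0.03] [ 0.03  0.28 -0.91  1.82  0.81  1.02 -1.49] 17.7833 0.019300192094386395
[-0.001, -0.001, -0.668, -0.757, 0.039, 0.02]
[-0.001, -0.001, -0.668, -0.675, -0.346, 0.021]
```

move_arm:
  steps: [0,0,-0.08,-0.09,0,0,0,0,0,-0.17,-0.19,0.01,0,0,0,0,-0.25,-0.28,0.02,0,0,0,0,-0.33,-0.38,0.02,0,0,0,0,-0.42,-0.47,0.03,0,0,0,0,-0.5,-0.57,0.03,0,0,0,0,-0.58,-0.66,0.04,0,0,0,0,-0.67,-0.76,0.04,0,0]

```text
time_s: 18.5
ee_pos: [0.5454, 0.2324, 0.2081]
orientation: [0.233, 0.586, 0.768, 0.11]
force: [1.0, -0.0, -2.1]
gripper_width: 0.0194
finger_force: 59.1
```

move_arm:
  steps: [0,0,-0.1,-0.09,-0.05,0,0,0,0,-0.2,-0.19,-0.1,0.01,0,0,0,-0.3,-0.28,-0.15,0.01,0,0,0,-0.4,-0.38,-0.2,0.02,0,0,0,-0.5,-0.47,-0.25,0.02,0,0,0,-0.6,-0.57,-0.3,0.02,0,0,0,-0.67,-0.67,-0.35,0.02,0,0,0,-0.67,-0.67,-0.35,0.02,0]

```text
time_s: 19.17
ee_pos: [0.5332, 0.1716, 0.2063]
orientation: [0.254, 0.367, 0.894, 0.045]
force: [-0.3, 0.2, -2.2]
gripper_width: 0.0197
finger_force: 59.1
```

```bash
python3 st.py R
python3 - <<'E'
from scr import *
d=get_image("wrist");np.savez("w6.npz",**d)
meas(d,dict(L=CL),0)
p1,R1=at(CR,33,.022)
plan(p1,R1);plan(*at(CR,33,-.006))
a=cv2.resize(d["frame"][...,::-1],(533,400));cv2.imwrite("pics/w6.png",a)
E
```

```text
blade ang 32.69999999999999
tip err tool mm [ 1.4  3.2 21.1] axis err [0.01 0.25] F tool [ 1.3 -0.6  1.7] M tool [ 0.4   0.55 -0.  ] [ 0.4   0.03 -0.99  2.02  0.55  0.81 -0.13] 19.1667 0.019694258155779437
L face h 0.01 r 22.3 centre [0.618  0.2791 0.101 ] cw angle -89.8 slot off-left -1.5 width 7.1 floor 0.0022 3600 1053
[-0.004, 0.0, 0.002, 0.012, 0.022, -0.01]
[-0.004, 0.0, 0.002, 0.012, 0.023, 0.34]
```

View pics/w6.png

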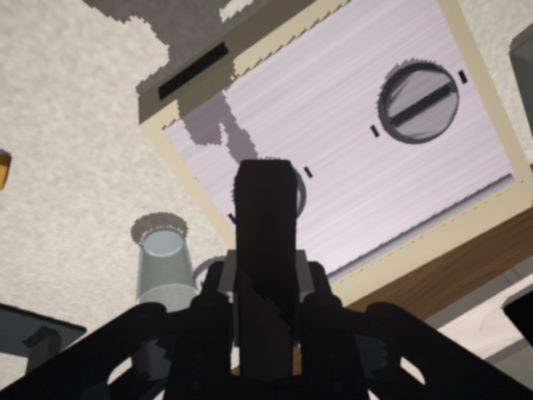

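The left screw's slot at (420,103) now lines up with its ticks at (375,131) and (463,77), measured at 90°. On to the right screw.

move_arm:
  steps: [0,0,0,0.012,0.022,0,0,0,0,0,0.012,0.022,0.03,0,0,0,0,0.012,0.022,0.07,0,0,0,0,0.012,0.022,0.11,0,0,0,0,0.012,0.022,0.15,0,0,0,0,0.012,0.022,0.19,0,0,0,0,0.012,0.022,0.22,0,0,0,0,0.012,0.022,0.22,0]

```text
time_s: 19.88
ee_pos: [0.5425, 0.173, 0.1898]
orientation: [0.253, 0.368, 0.894, 0.046]
force: [-0.5, -0.7, -1.5]
gripper_width: 0.0197
finger_force: 59.1
```

```bash
python3 st.py R; python3 -c "
from h import *
plan(*at(CR,33,-.006))"
```

```text
blade ang 32.80000000000001
tip err tool mm [-1.2  0.6  2.4] axis err [-0.16  0.23] F tool [ 0.4 -1.2  1.1] M tool [0.37 0.63 0.02] [ 0.38  0.09 -0.99  2.02  0.63  0.8  -0.19] 19.8833 0.019651152050958763
[-0.005, -0.003, 0.004, -0.012, 0.003, 0.106]
```

move_arm:
  steps: [0,0,0,-0.012,0.003,0,0,0,0,0,-0.012,0.003,0.02,0,0,0,0,-0.012,0.003,0.04,0,0,0,0,-0.012,0.003,0.06,0,0,0,0,-0.012,0.003,0.08,0,0,0,0,-0.012,0.003,0.1,0,0,0,0,-0.012,0.003,0.105,0,0,0,0,-0.012,0.003,0.105,0]

```text
time_s: 20.55
ee_pos: [0.5473, 0.1718, 0.1835]
orientation: [0.253, 0.368, 0.894, 0.046]
force: [-1.1, 0.8, -1.6]
gripper_width: 0.0194
finger_force: 59.1
```

```bash
python3 st.py R
```

```text
blade ang 32.80000000000001
tip err tool mm [-0.1  0.  -5.5] axis err [-0.13  0.2 ] F tool [ 1.9 -0.5  0.8] M tool [0.45 0.66 0.04] [ 0.37  0.11 -0.98  2.02  0.67  0.79 -0.21] 20.55 0.019414259510978978
```

In the slot without contact force; turning 36° and then about 33° more.

move_arm:
  steps: [0,0,0.1,0,0,0,0,0,0,0.2,0,0,0,0,0,0,0.3,0,0,0,0,0,0,0.4,0,0,0,0,0,0,0.5,0,0,0,0,0,0,0.6,0,0,0,0,0,0,0.7,0,0,0,0,0,0,0.8,0,0,0,0]

```text
time_s: 21.22
ee_pos: [0.5472, 0.1717, 0.1837]
orientation: [0.226, 0.627, 0.735, 0.122]
force: [-0.3, -0.3, -2.0]
gripper_width: 0.0194
finger_force: 59.2
```

```bash
python3 st.py R
```

```text
blade ang 69.0
tip err tool mm [ 0.1  0.1 -5.3] axis err [0.03 0.23] F tool [ 0.1 -1.2  1.6] M tool [ 0.86  0.13 -0.13] [ 0.33  0.1  -0.94  2.02  0.65  0.79 -0.84] 21.2167 0.01943325909685893
```

move_arm:
  steps: [0,0,0.1,0,0,0,0,0,0,0.2,0,0,0,0,0,0,0.3,0,0,0,0,0,0,0.4,0,0,0,0,0,0,0.5,0,0,0,0,0,0,0.57,0,0,0,0,0,0,0.62,0,0,0,0,0,0,0.62,0,0,0,0]

```text
time_s: 21.88
ee_pos: [0.5473, 0.1718, 0.1838]
orientation: [0.191, 0.785, 0.563, 0.173]
force: [-0.7, -1.5, -1.8]
gripper_width: 0.0193
finger_force: 59.1
```

```bash
python3 st.py R
```

```text
blade ang 96.8
tip err tool mm [ 0.1 -0.1 -5.3] axis err [0.13 0.18] F tool [-1.7 -1.   1.3] M tool [ 0.82 -0.17 -0.04] [ 0.3   0.1  -0.9   2.02  0.65  0.79 -1.32] 21.8833 0.01926436482803947
```

move_arm:
  steps: [0,0,0.03,0,0,0,0,0,0,0.06,0,0,0,0,0,0,0.09,0,0,0,0,0,0,0.12,0,0,0,0,0,0,0.13,0,0,0,0,0,0,0.13,0,0,0,0,0,0,0.13,0,0,0,0,0,0,0.13,0,0,0,0]

```text
time_s: 22.55
ee_pos: [0.5473, 0.1718, 0.1837]
orientation: [0.182, 0.812, 0.523, 0.182]
force: [-1.5, -1.9, -1.6]
gripper_width: 0.0192
finger_force: 59.5
```

```bash
python3 st.py R
```

```text
blade ang 102.5
tip err tool mm [ 0.  -0.1 -5.3] axis err [0.14 0.17] F tool [-2.5 -1.2  0.9] M tool [ 0.69 -0.58 -0.82] [ 0.29  0.09 -0.9   2.02  0.65  0.79 -1.42] 22.55 0.019213014540029518
```

At the stop. Backing off within the play and withdrawing.

move_arm:
  steps: [0,0,-0.05,0,0,0,0,0,0,-0.1,0,0,0,0,0,0,-0.15,0,0,0,0,0,0,-0.2,0,0,0,0,0,0,-0.21,0,0,-0.06,0,0,0,-0.21,0,0,-0.2,0,0,0,-0.21,0,0,-0.4,0,0,0,-0.21,0,0,-0.6,0]

```text
time_s: 23.22
ee_pos: [0.5234, 0.1773, 0.2259]
orientation: [0.195, 0.767, 0.588, 0.167]
force: [0.6, 0.3, -2.9]
gripper_width: 0.0191
finger_force: 59.1
```

```bash
python3 st.py R
python3 - <<'E'
from h import *
p,R,s=cur();p1=p+[-.0,.03,.06]; p1=np.array([.53,.165,.28])
print("up");R1=toolR(130,20,-11.9);plan(p1,R1)
print("go");plan([.5799,-.2029,.2804],toolR(174.5),p0=p1,R0=R1)
E
```

```text
blade ang 93.2
tip err tool mm [-0.5  0.4 43.4] axis err [0.06 0.24] F tool [ 0.4 -1.   2.7] M tool [ 0.78 -0.01  0.04] [ 0.33 -0.03 -0.93  2.01  0.47  0.83 -1.13] 23.2167 0.01908123166802749
up
[0.103, 0.047, -0.611, -0.055, 0.22, -0.266]
[0.103, 0.047, -0.611, -0.135, 0.151, -0.285]
go
[0.025, 0.088, -0.196, -0.77, -0.507, 0.106]
[0.025, 0.088, -0.196, -0.69, -0.618, 0.066]
[0.025, 0.088, -0.196, -0.59, -0.715, 0.035]
[0.025, 0.088, -0.196, -0.475, -0.797, 0.013]
[0.025, 0.088, -0.196, -0.348, -0.86, 0.001]
```

move_arm:
  steps: [0.01,0.01,-0.08,-0.01,0.03,-0.03,0,0.02,0.01,-0.15,-0.01,0.05,-0.07,0,0.04,0.02,-0.23,-0.02,0.08,-0.1,0,0.05,0.02,-0.31,-0.03,0.11,-0.13,0,0.06,0.03,-0.38,-0.03,0.14,-0.17,0,0.08,0.04,-0.46,-0.04,0.16,-0.2,0,0.09,0.04,-0.54,-0.05,0.19,-0.23,0,0.1,0.05,-0.61,-0.055,0.22,-0.27,0]

```text
time_s: 23.88
ee_pos: [0.527, 0.1711, 0.2533]
orientation: [0.188, 0.608, 0.763, 0.108]
force: [-0.4, 0.4, -1.9]
gripper_width: 0.0192
finger_force: 59.1
```

move_arm:
  steps: [0.01,0.01,-0.08,-0.02,0.02,-0.04,0,0.02,0.01,-0.15,-0.03,0.04,-0.07,0,0.04,0.02,-0.23,-0.05,0.06,-0.11,0,0.05,0.02,-0.31,-0.07,0.08,-0.14,0,0.06,0.03,-0.38,-0.08,0.1,-0.18,0,0.08,0.04,-0.46,-0.1,0.11,-0.21,0,0.09,0.04,-0.54,-0.12,0.13,-0.25,0,0.1,0.05,-0.61,-0.135,0.15,-0.285,0]

```text
time_s: 24.55
ee_pos: [0.5301, 0.1651, 0.2805]
orientation: [0.17, 0.414, 0.893, 0.042]
force: [-0.7, 0.5, -2.3]
gripper_width: 0.0197
finger_force: 59.1
```

Run:
```python
from scr import *
for n in("wrist","scene"):
  d=get_image(n);np.savez("w7"+n+".npz",**d)
  try: meas(d,dict(L=CL,R=CR),0)
  except Exception as e: print(n,e)
plan([.5799,-.2029,.2804],toolR(174.5))
```

```text
L face h 0.01 r 22.1 centre [0.6179 0.2791 0.101 ] cw angle -89.8 slot off-left -0.2 width 8.6 floor 0.002 2242 733
R face h 0.01 r 21.4 centre [0.5921 0.1654 0.0999] cw angle -13.0 slot off-left 14.8 width 8.9 floor 0.0019 517 151
L face h 0.0091 r 19.4 centre [0.621  0.2794 0.1016] cw angle -26.2 slot off-left -10.9 width 13.3 floor 0.0066 8 16
R face h 0.0094 r 11.9 centre [0.6073 0.1601 0.1084] cw angle 86.4 slot off-left 4.0 width 18.6 floor 0.0022 2 74
[0.027, 0.088, -0.195, -0.769, -0.509, 0.103]
[0.027, 0.088, -0.195, -0.688, -0.62, 0.064]
[0.027, 0.088, -0.195, -0.588, -0.717, 0.034]
[0.027, 0.088, -0.195, -0.473, -0.798, 0.013]
[0.027, 0.088, -0.195, -0.346, -0.861, 0.002]
```

move_arm:
  steps: [0,0.01,-0.02,-0.1,-0.06,0.01,0,0.01,0.02,-0.05,-0.19,-0.13,0.03,0,0.01,0.03,-0.07,-0.29,-0.19,0.04,0,0.01,0.04,-0.1,-0.38,-0.25,0.05,0,0.02,0.06,-0.12,-0.48,-0.32,0.06,0,0.02,0.07,-0.15,-0.58,-0.38,0.08,0,0.02,0.08,-0.17,-0.67,-0.45,0.09,0,0.03,0.09,-0.195,-0.77,-0.51,0.1,0]

```text
time_s: 25.32
ee_pos: [0.5398, 0.0906, 0.28]
orientation: [0.136, 0.347, 0.927, 0.033]
force: [0.1, 0.1, -2.1]
gripper_width: 0.0189
finger_force: 59.0
```

Run:
```python
from scr import *
d=get_image("wrist");np.savez("w8.npz",**d)
meas(d,dict(L=CL,R=CR),0)
print(proj(d,CR),proj(d,CL))
plan([.5799,-.2029,.2804],toolR(174.5))
```

```text
L face h 0.01 r 22.4 centre [0.618  0.2789 0.101 ] cw angle -89.9 slot off-left 0.5 width 8.3 floor 0.002 2457 783
R face h 0.01 r 22.0 centre [0.5933 0.1617 0.101 ] cw angle -89.8 slot off-left 0.5 width 8.2 floor 0.002 2106 678
[404.92159198 148.2735909 ] [565.74550242  57.87797036]
[0.025, 0.087, -0.196, -0.684, -0.61, 0.064]
[0.025, 0.087, -0.196, -0.585, -0.707, 0.034]
[0.025, 0.087, -0.196, -0.471, -0.788, 0.012]
[0.025, 0.087, -0.196, -0.345, -0.851, 0.001]
```

Both slots measure 90°, so the cover is locked. Carrying the key back to the rack.

move_arm:
  steps: [0,0.01,-0.02,-0.09,-0.08,0.01,0,0.01,0.02,-0.05,-0.17,-0.15,0.02,0,0.01,0.03,-0.07,-0.26,-0.23,0.02,0,0.01,0.04,-0.1,-0.34,-0.31,0.03,0,0.02,0.05,-0.12,-0.43,-0.38,0.04,0,0.02,0.07,-0.15,-0.51,-0.46,0.05,0,0.02,0.08,-0.17,-0.6,-0.53,0.06,0,0.025,0.087,-0.195,-0.68,-0.61,0.06,0]

```text
time_s: 26.03
ee_pos: [0.5499, 0.0183, 0.2803]
orientation: [0.103, 0.275, 0.956, 0.025]
force: [-0.6, -0.0, -3.2]
gripper_width: 0.0193
finger_force: 59.0
```

move_arm:
  steps: [0,0.01,-0.02,-0.07,-0.09,0,0,0.01,0.02,-0.05,-0.15,-0.18,0.01,0,0.01,0.03,-0.07,-0.22,-0.27,0.01,0,0.01,0.04,-0.1,-0.29,-0.35,0.02,0,0.02,0.05,-0.12,-0.37,-0.44,0.02,0,0.02,0.07,-0.15,-0.44,-0.53,0.03,0,0.02,0.08,-0.17,-0.51,-0.62,0.03,0,0.025,0.087,-0.195,-0.59,-0.71,0.03,0]

```text
time_s: 26.7
ee_pos: [0.56, -0.0548, 0.2807]
orientation: [0.069, 0.201, 0.977, 0.017]
force: [-1.1, -1.2, -2.0]
gripper_width: 0.0191
finger_force: 59.0
```

move_arm:
  steps: [0,0.01,-0.02,-0.06,-0.1,0,0,0.01,0.02,-0.05,-0.12,-0.2,0,0,0.01,0.03,-0.07,-0.18,-0.3,0,0,0.01,0.04,-0.1,-0.24,-0.39,0.01,0,0.02,0.05,-0.12,-0.29,-0.49,0.01,0,0.02,0.07,-0.15,-0.35,-0.59,0.01,0,0.02,0.08,-0.17,-0.41,-0.69,0.01,0,0.025,0.087,-0.195,-0.47,-0.79,0.01,0]

```text
time_s: 27.37
ee_pos: [0.5699, -0.1281, 0.2809]
orientation: [0.035, 0.125, 0.991, 0.009]
force: [0.4, 0.4, -1.2]
gripper_width: 0.0196
finger_force: 59.0
```

move_arm:
  steps: [0,0.01,-0.03,-0.05,-0.12,0,0,0.01,0.03,-0.06,-0.1,-0.24,0,0,0.01,0.04,-0.09,-0.15,-0.37,0,0,0.02,0.05,-0.12,-0.2,-0.49,0,0,0.02,0.07,-0.15,-0.25,-0.62,0,0,0.025,0.08,-0.18,-0.31,-0.75,0,0,0.025,0.087,-0.195,-0.345,-0.85,0,0,0.025,0.087,-0.195,-0.345,-0.85,0,0]

```text
time_s: 28.03
ee_pos: [0.5796, -0.2024, 0.2805]
orientation: [0.0, 0.05, 0.999, 0.001]
force: [-0.5, -0.6, -2.5]
gripper_width: 0.0194
finger_force: 59.0
```

Run:
```python
from h import *
p,R,s=cur();print(p,R.as_matrix().round(4).tolist(),s["gripper_width"])
plan([.5799,-.2029,.2804],toolR(174.5))
# key pose in the hand, from scene depth, and from the wrist (bar top)
d=get_image("wrist");P=pts(d);T=(P-p)@R.as_matrix()*1000
m=(d["range_z"]>0)&(d["frame"].max(2)<60)&(T[...,2]<-8)&(T[...,2]>-25)&(abs(T[...,1])<11.)&(abs(T[...,0])<60)
q=T[m];print("bar top in tool",len(q),np.percentile(q,[1,50,99],axis=0).round(1).tolist())
if len(q)>50:
    b=np.linalg.lstsq(np.c_[q[:,0],np.ones(len(q))],q[:,2],rcond=None)[0];print("pitch deg",np.degrees(np.arctan(b[0])))
sc=get_image("scene");P=pts(sc);T=(P-p)@R.as_matrix()*1000;np.savez("s9.npz",**sc)
m=(sc["range_z"]>0)&(abs(T[...,0])<25)&(abs(T[...,1])<15)
for lo,hi in((30,50),(50,76),(78,88),(90,110)):
    q=T[m&(T[...,2]>lo)&(T[...,2]<hi)];print(lo,hi,len(q),q.mean(0).round(1),np.percentile(q,[2,98],axis=0).round(1).tolist())
```

```text
[ 0.57956271 -0.20239404  0.28051854] [[-0.995, 0.1002, 0.0009], [0.1002, 0.995, 0.0011], [-0.0008, 0.0012, -1.0]] 0.019353580469415654
[0.001, 0.001, -0.006, -0.005, -0.006, 0.001]
bar top in tool 17969 [[-26.1, -10.5, -18.1], [15.3, 0.1, -14.9], [49.4, 10.4, -10.8]]
pitch deg 0.5763931357421562
30 50 31 [-4.9  5.9 39.3] [[-8.9, -0.5, 30.5], [0.3, 10.4, 48.3]]
50 76 37 [-4.9  5.9 62.8] [[-10.2, -0.0, 50.6], [-0.7, 10.5, 74.7]]
78 88 30 [-6.   6.6 82.3] [[-12.7, -2.2, 78.4], [2.5, 13.8, 87.7]]
90 110 41 [-4.   5.5 96.8] [[-19.8, 1.4, 90.2], [14.0, 9.3, 102.7]]
```

The key hasn't shifted in the hand and its pitch is only 0.6°. Lowering it straight back.

move_arm:
  steps: [0,0,-0.006,-0.005,-0.006,0.1,0,0,0,-0.006,-0.005,-0.006,0.22,0,0,0,-0.006,-0.005,-0.006,0.35,0,0,0,-0.006,-0.005,-0.006,0.48,0,0,0,-0.006,-0.005,-0.006,0.61,0,0,0,-0.006,-0.005,-0.006,0.74,0,0,0,-0.006,-0.005,-0.006,0.87,0,0,0,-0.006,-0.005,-0.006,1,0]

```text
time_s: 28.8
ee_pos: [0.5799, -0.2008, 0.1998]
orientation: [0.001, 0.046, 0.999, 0.001]
force: [-0.3, -0.4, -1.0]
gripper_width: 0.0194
finger_force: 59.1
```

move_arm:
  steps: [0,0,0,0,0,0.1,0,0,0,0,0,0,0.2,0,0,0,0,0,0,0.3,0,0,0,0,0,0,0.4,0,0,0,0,0,0,0.5,0,0,0,0,0,0,0.6,0,0,0,0,0,0,0.7,0,0,0,0,0,0,0.75,0]

```text
time_s: 29.47
ee_pos: [0.5797, -0.2007, 0.1396]
orientation: [0.0, 0.046, 0.999, 0.001]
force: [-0.0, 0.6, -1.2]
gripper_width: 0.0192
finger_force: 59.1
```

Run:
```python
from h import *
plan([.5799,-.2029,.1204],toolR(174.5));p,R,s=cur();print(p,s["force"],s["ft_torque"])
```

```text
[0.002, 0.0, 0.004, -0.005, -0.028, 0.24]
[ 0.57970957 -0.20067255  0.13962326] [-0.02798072  0.57297615 -1.18175297] [ 0.04476212  0.0229394  -0.00650409]
```

move_arm:
  steps: [0,0,0.004,-0.005,-0.028,0,0,0,0,0.004,-0.005,-0.028,0.05,0,0,0,0.004,-0.005,-0.028,0.1,0,0,0,0.004,-0.005,-0.028,0.14,0,0,0,0.004,-0.005,-0.028,0.18,0,0,0,0.004,-0.005,-0.028,0.21,0,0,0,0.004,-0.005,-0.028,0.235,0,0,0,0.004,-0.005,-0.028,0.235,0]

```text
time_s: 30.13
ee_pos: [0.5802, -0.2029, 0.1217]
orientation: [0.0, 0.048, 0.999, 0.001]
force: [0.1, -0.5, -2.4]
gripper_width: 0.0196
finger_force: 59.0
```

Run:
```python
from h import *
plan([.5799,-.2029,.1204],toolR(174.5));p,R,s=cur();print(p,s["force"],s["ft_torque"])
```

```text
[0.002, 0.001, 0.001, 0.003, -0.001, 0.017]
[ 0.58015151 -0.20287388  0.12172273] [ 0.11161697 -0.48555534 -2.35320988] [ 0.00031144 -0.02145201 -0.00280207]
```

Lower the last millimetre to contact, then open slowly.

move_arm:
  steps: [0,0,0,0,0,0.01,0,0,0,0,0,0,0.017,0,0,0,0,0,0,0.017,0,0,0,0,0,0,0.017,0,0,0,0,0,0,0.017,0.25,0,0,0,0,0,0.017,0.35,0,0,0,0,0,0.017,0.5,0,0,0,0,0,0.017,0.7]

```text
time_s: 30.8
ee_pos: [0.5805, -0.203, 0.1211]
orientation: [0.001, 0.048, 0.999, 0.001]
force: [-0.1, 0.2, 0.5]
gripper_width: 0.0526
finger_force: 0.0
```

move_arm:
  steps: [0,0,0,0,0,0,1,0,0,0,0,0,0,1,0,0,0,0,0,0,1,0,0,0,0,0,0,1,0,0,0,0,0,0,1,0,0,0,0,0,-0.1,1,0,0,0,0,0,-0.2,1,0,0,0,0,0,-0.3,1]

```text
time_s: 31.47
ee_pos: [0.5805, -0.203, 0.146]
orientation: [0.001, 0.048, 0.999, 0.001]
force: [-0.7, 0.2, 0.1]
gripper_width: 0.0853
finger_force: 0.0
```

move_arm:
  steps: [0,0,0,0,0,-0.12,1,0,0,0,0,0,-0.25,1,0,0,0,0,0,-0.38,1,0,0,0,0,0,-0.5,1,0,0,0,0,0,-0.63,1,0,0,0,0,0,-0.75,1,0,0,0,0,0,-0.88,1,0,0,0,0,0,-1,1]

```text
time_s: 32.13
ee_pos: [0.5802, -0.2031, 0.226]
orientation: [0.001, 0.048, 0.999, 0.001]
force: [0.4, -0.3, 0.1]
gripper_width: 0.0851
finger_force: 0.0
```

Run:
```python
from h import *
s=read_state();print(s["ee_pos"],s["gripper_width"],s["force"])
d=get_image("wrist");P=pts(d)
m=(d["range_z"]>0)&(P[...,2]>.128)&(P[...,2]<.145)&(d["frame"].max(2)<60)&(abs(P[...,0]-.58)<.07)&(abs(P[...,1]+.2)<.03)
q=P[m];print(len(q),np.median(q[:,2]),rect(q))
cv2.imwrite("pics/w9.png",cv2.resize(d["frame"][...,::-1],(533,400)))
s=get_image("scene");cv2.imwrite("pics/s9.png",s["frame"][...,::-1])
```

```text
[ 0.58022614 -0.20313587  0.22599064] 0.08511379093211073 [ 0.40413251 -0.34239927  0.05233455]
6716 0.13524088215264574 (array([ 580.3, -202.7]), array([20. , 98.9]), np.float32(-5.453501))
```

View pics/s9.png

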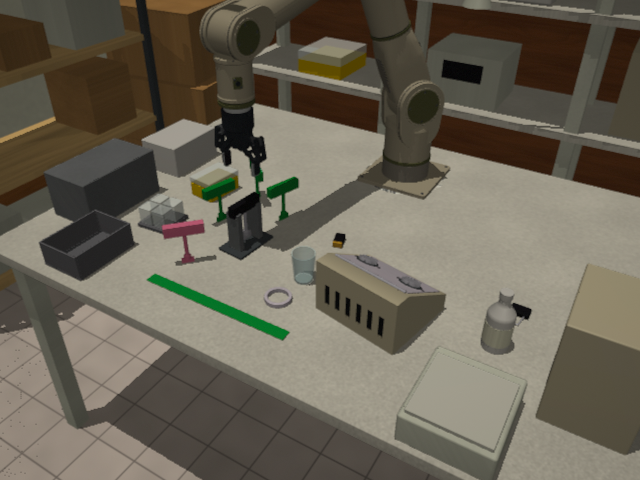

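The key hangs in its rack at (245,210) at the height and yaw it started with. The gripper is clear and everything else is where it was.

```bash
python3 -c "
from station import *
print(job_done())"
```

```text
the job is handed in; nothing more can be done
None
```

Both cover screws are turned clockwise to their stops (each slot measured at 90°), the key hangs in its rack again with the gripper clear, and the job was handed in after about 32 s on the robot's clock.

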